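# Put the gravers away in their fitted tray

## Robot

A 7-joint arm with a two-finger parallel gripper is mounted at the origin on the work surface. World frame = base frame: x ahead of the robot, y to its left, z up, the work surface at z = 0. Lengths are in m, angles in rad, forces in N, time in s.
With the tool pointing down it reaches from about 0.35 to 0.9 m from the base axis. Payload 8.1 kg.
Tool frame: the origin (TCP) lies midway between the tips of the shut fingers; the grasp point (between the pads) lies 19 mm behind it; z points along the fingers, y is the line along which they close (so a half turn about z gives the same grasp; the last joint's range is limited). The gripper opens to 92 mm and grips with 3 to 60 N. Pads are 19 mm wide; open, the fingers measure 130 mm over their backs; the gripper's body (75 mm by 190 mm) begins 47 mm behind the grasp point.
Start: joints at [1.099, 0.434, 0.025, 1.573, -0.012, 1.134, -0.075], TCP at [0.225, -0.583, 0.227] pointing down, gripper open.
Joint ranges: [-2.62, 2.62], [-0.44, 2.09], [-1.27, 1.32], [0.08, 2.57], [-1.32, 4.46], [0.12, 2], [-2.74, 2.74]. Speed limits (rad/s): [2.22, 2.22, 3.01, 3.01, 3.14, 3.14, 3.14].

## Interface

Orientations are given as a rotation vector (axis times angle).
In Python, from cell import arm gives the robot as it stands.
- The arm moves only by the tool carry_out, never from a script. Its arguments are lists of equal length, an entry for each row: "claw": the finger opening in cm, from 0 to 9.18; "delta_pos": the shift along the tool's x, y, z in cm, a list of three; "angular": the turn, a rotation vector about the tool's x, y, z in rad, a list of three. In form: {"claw": [claw, ...], "delta_pos": [[dx, dy, dz], ...], "angular": [[ax, ay, az], ...]}. A call has 1 to 20 rows; each row shifts and turns the commanded pose from where the row before left it, along the tool's axes as they then stand; what a row does not reach is not made up. A row lasts 1/10 s, in which the tool goes at most 50 mm and 8.59 degrees, less where a joint would pass 70% of its speed; a pose out of reach is approached as far as the arm can. A call with a gripper value outside its range is refused whole. The fingers move at their own pace and stop on an object; "force" is the grip in N (left out, the last holds). Time passes only in rows, so rows that do not move let the fingers close. It gives the time, the measured TCP pose, the force, the opening and the grip force at its end, in the units of the state.
- arm.observe(): the state, without advancing time (a new reading comes with each control period).
- arm.get_image(name): name is "scene" or "top" or "wrist"; returns a dict with "frame" (480x640x3 uint8, red, green, blue), "mtx" (3x3 intrinsics, pixels), "T" (4x4, takes a point from camera to world coordinates). Camera axes: x right, y down, z forward; pixel columns grow to the right and rows downward; lengths in m; the calibration is good to about 2 mm. A picture is of the moment at which its call begins. There is no depth.
- arm.sign_off(): hands the job in; it is judged then, once.
Trained networks look in a picture, given as the dict that the camera call returned (one of the last four; its "shot" number tells which), for a name from the list of things; names that differ only in an ending like _2 or _b are one class to them, and where a whole thing is asked for, a point or a joint stands for the part that bears it (a point fixed in the world has none). Each returns a list of dicts, best first, with "conf" (0 to 1); they miss things now and then, are a little off and sometimes report something else, mostly with a low value. They report only what shows in the picture. A call takes as long as a camera call. They do not tell look-alikes from the thing itself.
- arm.look_for(label, picture): "centre" ([column, row] as shares, 0 to 1, of the picture: columns of its width, rows of its height, amid what is visible of it).
- arm.trace(label, picture): "region" (480x640 bool, what is visible of it) and "centre" ([column, row] as shares, 0 to 1, of the picture: columns of its width, rows of its height, amid what is visible of it).
- arm.place_of(label, picture): "centre" ([column, row] as shares, 0 to 1, of the picture: columns of its width, rows of its height: a listed point, or the origin of a listed thing).
The state is a dict: "clock": time; "joints": joint angles; "dq": joint speeds; "joint_efforts": joint torques, N m; "position": TCP position; "ee_rot": TCP orientation; "force": force on the tool from outside, world axes, zero at the start; "ft_torque": the same for the moment, N m; "width": opening from 0.0 (shut) to 1.0 (fully open); "gripper_force": force on a finger pad.
Only numpy, scipy, OpenCV 4.12 (cv2) and the standard library are available. Lean on these libraries where they do the work, as an engineer would, in place of code of your own. Each camera call takes 0.05 s, during which the arm holds its last target. There are 200 camera calls.

## Task

Put the four mushroom-handled gravers from the cutting mat away in their fitted tray: each lies flat with its handle in the open bay and its blade down in the groove of its own length, longest graver in the longest groove through to the shortest in the shortest. The straight-handled awl and file do not belong there: leave them lying where they are.

Things in the scene. Friction and masses are not known exactly. Their poses are not given: they have to be found in the camera images.
- graver_a: Longest graver, 146 mm over all: pale wooden mushroom handle, brass ferrule, square steel blade 5 wide. About 60 g, loose on the mat. Origin mid-length on its underside; +x to the blade tip, +z up. Head 36 wide, 30 tall, x -73 to -56; grip the stem after it: 20 wide, axis 12 up, x -54 to -35. Put away, its origin is at tray x -3, y +87, on the tray's floor.
- graver_b: Second longest graver, 126 mm over all: pale wooden mushroom handle, brass ferrule, square steel blade 5 wide. About 60 g, loose on the mat. Origin mid-length on its underside; +x to the blade tip, +z up. Head 36 wide, 30 tall, x -63 to -46; grip the stem after it: 20 wide, axis 12 up, x -44 to -25. Put away, its origin is at tray x -13, y +29, on the tray's floor.
- graver_c: Second shortest graver, 106 mm over all: pale wooden mushroom handle, brass ferrule, square steel blade 5 wide. About 60 g, loose on the mat. Origin mid-length on its underside; +x to the blade tip, +z up. Head 36 wide, 30 tall, x -53 to -36; grip the stem after it: 20 wide, axis 12 up, x -34 to -15. Put away, its origin is at tray x -23, y -29, on the tray's floor.
- graver_d: Shortest graver, 86 mm over all: pale wooden mushroom handle, brass ferrule, square steel blade 5 wide. About 60 g, loose on the mat. Origin mid-length on its underside; +x to the blade tip, +z up. Head 36 wide, 30 tall, x -43 to -26; grip the stem after it: 20 wide, axis 12 up, x -24 to -5. Put away, its origin is at tray x -33, y -87, on the tray's floor.
- awl: Look-alike, not a graver: scratch awl, 124 mm long, plain straight barrel handle 24 wide (no mushroom head) of the same pale wood, thin spike. Loose on the mat. Origin mid-length on its underside; +x towards the point.
- file: Look-alike, not a graver: small file, 136 mm long, plain slim straight handle 20 wide (no mushroom head) of the same pale wood, flat dark blade 9 wide. Loose on the mat. Origin mid-length on its underside; +x towards the blade's end.
- tray: Fixed dark wooden tray, 180 mm (x) by 262 (y). Origin centre of its underside. Floor 6 up. Open handle bay x -84 to -17 at the end nearer the robot, back wall 22 high, side walls 16 high (inner faces y +-126); then a block 20 high with four blade grooves along x, 30 wide, down to the floor, at y +87, +29, -29, -87, ending at x +78, +58, +38, +18. Gravers lie tip to +x, 8 mm play at each end.
There are look-alikes about, which are no part of the job. What is shaped like the graver_d but purple or red is not meant.

How it is judged:
At the end, for the whole second after the job is handed in: Each graver lies flat and still in its own groove (origin within 12 mm lengthways, 18 mm sideways, 5 mm in height of its central place, within 0.3 rad of the groove, tilted under 0.12 rad); awl and file within 20 mm of where they lay (x of graver_a in the frame of tray between -0.015 and 0.009 m and y of graver_a in the frame of tray between 0.069 and 0.105 m and z of graver_a in the frame of tray between 0.001 and 0.011 m and angle between each of graver_a, graver_b, graver_c, graver_d's own z axis and vertical below 0.12 rad and angle between the x axis of each of graver_a, graver_b, graver_c, graver_d and the x axis of tray, either way round below 0.3 rad and linear speed of each of graver_a, graver_b, graver_c, graver_d below 0.02 m/s and x of graver_b in the frame of tray between -0.025 and -0.001 m and y of graver_b in the frame of tray between 0.011 and 0.047 m and z of graver_b in the frame of tray between 0.001 and 0.011 m and x of graver_c in the frame of tray between -0.035 and -0.011 m and y of graver_c in the frame of tray between -0.047 and -0.011 m and z of graver_c in the frame of tray between 0.001 and 0.011 m and x of graver_d in the frame of tray between -0.045 and -0.021 m and y of graver_d in the frame of tray between -0.105 and -0.069 m and z of graver_d in the frame of tray between 0.001 and 0.011 m and distance of each of awl, file from where it was at the start of the episode below 0.02 m); the robot touches nothing.
It fails at once if the awl is pushed or carried off (more than 20 mm) (distance of awl from where it was at the start of the episode above 0.02 m).
It fails at once if the file is pushed or carried off (more than 20 mm) (distance of file from where it was at the start of the episode above 0.02 m).
It also fails if it takes over 112 s, if anything falls off the work surface, if the arm or the gripper's body presses on something with over 40 N, if the wrist force passes 120 N, or if a joint passes its speed limit or range.

## Working session

There is one attempt and no reset: what is moved stays moved. The work goes in short steps, Python scripts to look and compute and a tool call to move; the robot and the scene stay as the last step left them, time stands still between calls to the robot, and variables do not carry over. Pictures are saved under pics/ and viewed, at most 14 in all, crops included, and the job is handed in when it is done.

Besides the shell and the picture viewer there is one more tool, called after ">>>" by a JSON object that holds its "method" and its "body", one argument or row to a line. carry_out: Moves the arm, as the interface text tells. Its arguments: {"type":"object","properties":{"claw":{"type":"array","items":{"type":"number"}},"delta_pos":{"type":"array","items":{"type":"array","items":{"type":"number"}}},"angular":{"type":"array","items":{"type":"array","items":{"type":"number"}}},"force":{"type":"number"}},"required":["claw","delta_pos","angular"]}

```bash
mkdir -p pics; ls; python3 - <<'E'
from cell import arm
import cv2,numpy as np
s=arm.observe(); print({k:np.round(v,3).tolist() for k,v in s.items()})
for n in ["top","scene"]:
    p=arm.get_image(n); cv2.imwrite(f"pics/{n}0.png",p["frame"][...,::-1]); print(n,p["mtx"].tolist(),np.round(p["T"],4).tolist(),p["shot"])
    for l in ["graver_a","awl","file","tray"]:
        print(l,[(np.round(np.array(d["centre"])*[640,480],1).tolist(),round(d["conf"],2)) for d in arm.place_of(l,p)])
E
```

```text
pics
{'clock': 0.0, 'joints': [1.099, 0.435, 0.025, 1.574, -0.012, 1.134, -0.075], 'dq': [0.002, -0.002, -0.001, 0.0, -0.0, 0.001, -0.001], 'joint_efforts': [0.0, -66.785, 0.985, -31.447, -0.061, 0.043, 0.0], 'position': [0.225, -0.583, 0.226], 'ee_rot': [-3.087, -0.576, 0.001], 'force': [0.165, -0.337, -0.613], 'ft_torque': [0.032, 0.022, 0.012], 'gripper_force': 0.0, 'width': 1.0}
top [[543.2550675475123, 0.0, 309.7614910921197], [0.0, 543.2550675475123, 242.25888440901198], [0.0, 0.0, 1.0]] [[0.0263, -0.9741, 0.2244, 0.2303], [-0.9996, -0.0266, 0.0019, -0.0579], [0.0041, -0.2244, -0.9745, 1.0245], [0.0, 0.0, 0.0, 1.0]] 1
graver_a [([415.2, 160.8], 0.92), ([421.2, 351.7], 0.87), ([330.1, 163.5], 0.86), ([424.5, 255.1], 0.86), ([498.8, 179.9], 0.69), ([328.3, 206.2], 0.18)]
awl [([325.7, 255.9], 0.8)]
file [([327.5, 207.4], 0.58)]
tray [([190.7, 209.4], 0.95)]
scene [[469.634666392943, 0.0, 326.2125259583524], [0.0, 469.634666392943, 242.75391197848631], [0.0, 0.0, 1.0]] [[0.7179, 0.5838, -0.3791, 0.8854], [0.6961, -0.5949, 0.4021, -0.5125], [0.0092, -0.5525, -0.8334, 0.9437], [0.0, 0.0, 0.0, 1.0]] 2
graver_a [([250.5, 399.9], 0.94), ([316.8, 351.6], 0.83), ([263.1, 298.0], 0.72), ([285.9, 325.5], 0.7), ([371.7, 296.1], 0.54), ([211.6, 246.0], 0.52)]
awl []
file [([340.8, 267.9], 0.85)]
tray [([414.4, 202.0], 0.8), ([373.0, 295.4], 0.41)]
```

View pics/top0.png

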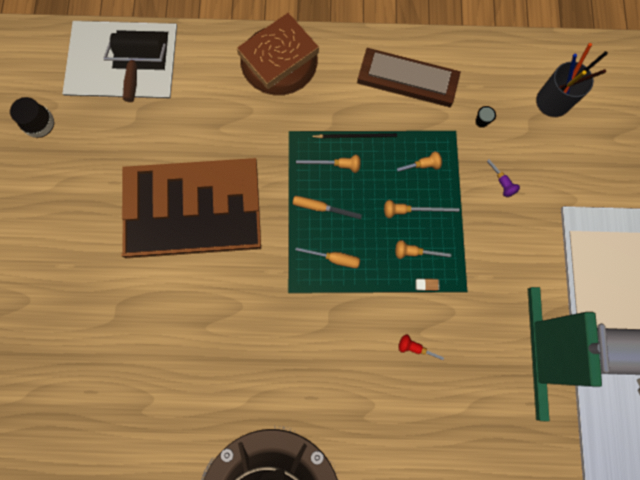

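View pics/scene0.png

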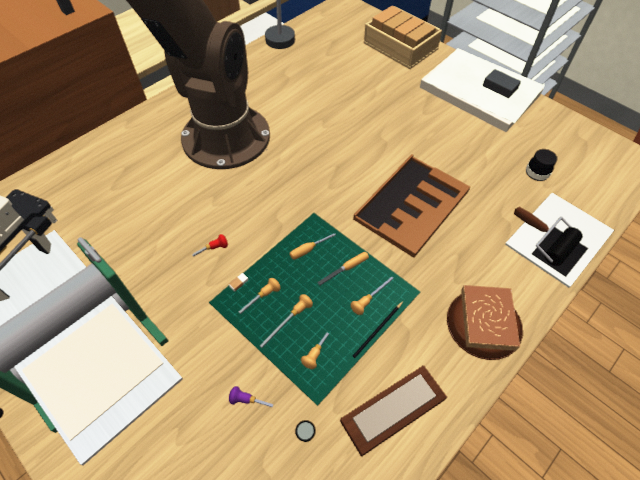

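Top view: gravers at about (330,163) tip left, (415,161) tip left, (424,209) tip right (longest), (424,252) tip right. The awl is at (327,257), the file at (327,207), and the tray at (190,208) with its bay towards the robot. Red and purple are decoys.

```bash
cat > h.py <<'E'
from cell import arm
import cv2,numpy as np
from scipy.spatial.transform import Rotation as Ro
def ray(p,px):
    K=p["mtx"];T=np.array(p["T"]); d=np.linalg.inv(K)@np.c_[np.atleast_2d(px),np.ones(len(np.atleast_2d(px)))].T
    return T[:3,3],(T[:3,:3]@d).T
def plane(p,px,z):
    o,d=ray(p,px); return o+d*((z-o[2])/d[:,2])[:,None]
def tri(obs):
    A=np.zeros((3,3));b=np.zeros(3)
    for p,px in obs:
        o,d=ray(p,px); d=d[0]/np.linalg.norm(d[0]); M=np.eye(3)-np.outer(d,d); A+=M;b+=M@o
    return np.linalg.solve(A,b)
def gravers(p,label="graver_a",z=0.012):
    """axis from traced region on plane z: centre of extent, direction (to thin end), length; head/tip pixels"""
    out=[]
    for t in arm.trace(label,p):
        r=t["region"]; ys,xs=np.nonzero(r)
        if len(xs)<40: continue
        W=plane(p,np.c_[xs,ys],z)[:,:2]; c,sz,ang=cv2.minAreaRect(W.astype(np.float32)*1000)
        vx,vy,_,_=cv2.fitLine(W.astype(np.float32),cv2.DIST_L2,0,.01,.01).ravel(); u=np.array([vx,vy])
        s=(W-np.array(c)/1000)@u; lo,hi=s.min(),s.max()
        if (s<(lo+hi)/2).sum()<(s>(lo+hi)/2).sum(): u=-u; lo,hi=-hi,-lo; s=-s
        n=np.array([-u[1],u[0]]); lat=(W-np.array(c)/1000)@n
        m=np.array(c)/1000+u*(lo+hi)/2+n*np.median(lat)
        P=np.c_[xs,ys]; k=max(3,len(s)//60); o=np.argsort(s)
        rgb=p["frame"][r].astype(float).mean(0).round()
        out.append(dict(conf=round(t["conf"],2),mid=m.round(4),ang=round(float(np.degrees(np.arctan2(u[1],u[0]))),1),L=round(float((hi-lo)*1000),1),w=round(float(np.ptp(lat)*1000),1),px=(np.array(t["centre"])*[640,480]).round(1),head=P[o[:k]].mean(0),tip=P[o[-k:]].mean(0),rgb=rgb,n=len(xs)))
    return out
def Rm():
    s=arm.observe(); return np.array(s["position"]),Ro.from_rotvec(s["ee_rot"]).as_matrix(),s
def go(goal,yaw):
    """tool-frame shift (cm) and turn about tool z needed: tool x at world yaw (deg), pointing down"""
    p,R,s=Rm(); a=np.radians(yaw); G=np.array([[np.cos(a),np.sin(a),0],[np.sin(a),-np.cos(a),0],[0,0,-1]]).astype(float)
    rv=Ro.from_matrix(R.T@G).as_rotvec()
    print("pos",p.round(4),"yaw",np.degrees(np.arctan2(R[1,0],R[0,0])).round(1),"shift before turn cm",(R.T@(np.array(goal)-p)*100).round(2),"after turn",(G.T@(np.array(goal)-p)*100).round(2),"turn",rv.round(3),"t",round(s["clock"],1))
E
python3 - <<'E'
from h import *
P={}
for n in ["top","scene"]:
    p=arm.get_image(n);P[n]=p
    for l in ["graver_a","awl","file"]:
        for g in gravers(p,l): print(n,l,g["px"],g["mid"],g["ang"],g["L"],g["w"],g["conf"],g["rgb"],g["head"].round(),g["tip"].round())
t,s=P["top"],P["scene"]
def pts(p,l): return [np.array(d["centre"])*[640,480] for d in arm.place_of(l,p) if d["conf"]>.3]
for a in pts(t,"graver_a"):
    best=[]
    for b in pts(s,"graver_a"):
        X=tri([(t,a),(s,b)]); o,d=ray(s,b); d=d[0]/np.linalg.norm(d[0]); best.append((np.linalg.norm(np.cross(X-o,d)),X.round(4),b.round(1)))
    print(a.round(1),min(best,key=lambda q:q[0]), plane(t,a,0.0).round(4))
print("tray",[tri([(t,a),(s,b)]).round(4) for a in pts(t,"tray")[:1] for b in pts(s,"tray")[:1]],plane(t,pts(t,"tray")[:1],0).round(4))
E
```

```text
top graver_a [400.7 211.5] [ 0.5351 -0.2681] -89.6 143.7 34.5 0.92 [136. 106.  67.] [383. 210.] [456. 210.]
top graver_a [505.1 184.2] [ 0.6058 -0.4284] 33.7 83.7 34.4 0.86 [ 97.  52. 100.] [513. 194.] [489. 161.]
top graver_a [413.  351.5] [ 0.2673 -0.2631] -109.4 85.5 35.8 0.85 [153.  58.  42.] [398. 343.] [441. 358.]
top graver_a [412.4 249.4] [ 0.4506 -0.2712] -95.4 105.0 31.9 0.75 [154. 113.  64.] [396. 248.] [449. 255.]
top graver_a [344.5 160.8] [ 0.6263 -0.0868] 89.2 124.9 35.9 0.68 [149. 112.  70.] [359. 164.] [297. 162.]
top graver_a [430.1 157.3] [ 0.6289 -0.2709] 106.9 85.0 34.2 0.53 [166. 117.  62.] [440. 157.] [402. 169.]
top awl [343.8 258.7] [ 0.4324 -0.1153] 77.6 68.5 23.6 0.84 [174. 120.  57.] [358. 264.] [324. 255.]
top file [319.1 205.9] [ 0.5324 -0.0868] -102.8 134.7 20.6 0.81 [131.  99.  59.] [294. 200.] [360. 216.]
scene graver_a [297.2 312. ] [ 0.5396 -0.2676] -86.6 149.7 36.2 0.94 [156. 135.  94.] [308. 297.] [262. 345.]
scene graver_a [239.6 397. ] [ 0.6097 -0.4289] 29.4 87.4 33.9 0.91 [127.  78. 130.] [230. 392.] [270. 405.]
scene graver_a [313.9 357.1] [ 0
[... 801 characters left out ...]
 array([ 0.2639, -0.2633, -0.0011]), array([207.1, 247.5])) [[ 0.2657 -0.2602  0.    ]]
[423.  252.3] (np.float64(0.0012569525408368204), array([ 0.4519, -0.2725,  0.0054]), array([257.9, 297.9])) [[ 0.4523 -0.2747  0.    ]]
[497.5 178.9] (np.float64(0.0032642273452290695), array([ 0.606 , -0.4308, -0.0051]), array([247.5, 401. ])) [[ 0.6058 -0.4262  0.    ]]
[417.2 161.8] (np.float64(0.026413336455458358), array([ 0.589 , -0.2716,  0.0871]), array([286.1, 325.9])) [[ 0.6376 -0.2669  0.    ]]
[423.6 212.3] (np.float64(0.005534823680315854), array([ 0.5381, -0.2748, -0.0078]), array([286.1, 325.9])) [[ 0.5326 -0.2776  0.    ]]
tray [array([ 0.5351,  0.181 , -0.0027])] [[0.5297 0.1749 0.    ]]
```

```bash
python3 - <<'E'
from h import *
go([0.50,-0.21,0.36],90)
E
```

```text
pos [ 0.2253 -0.583   0.2267] yaw 21.1 shift before turn cm [ 39.07 -24.89 -13.33] after turn [ 37.3   27.47 -13.33] turn [ 0.     0.    -1.202] t 1.4
```

>>> {"method": "carry_out", "body": {
  "claw": [9, 9, 9, 9, 9, 9, 9, 9, 9, 9, 9, 9, 5, 5, 5, 5, 5, 5, 5, 5],
  "delta_pos": [
    [3.25, -2.07, -1.11],
    [3.25, -2.07, -1.11],
    [3.25, -2.07, -1.11],
    [3.25, -2.07, -1.11],
    [3.25, -2.07, -1.11],
    [3.25, -2.07, -1.11],
    [3.25, -2.07, -1.11],
    [3.25, -2.07, -1.11],
    [3.25, -2.07, -1.11],
    [3.25, -2.07, -1.11],
    [3.25, -2.07, -1.11],
    [3.25, -2.07, -1.11],
    [0, 0, 0],
    [0, 0, 0],
    [0, 0, 0],
    [0, 0, 0],
    [0, 0, 0],
    [0, 0, 0],
    [0, 0, 0],
    [0, 0, 0]
  ],
  "angular": [
    [0, 0, 0],
    [0, 0, 0],
    [0, 0, 0],
    [0, 0, 0],
    [0, 0, 0],
    [0, 0, 0],
    [0, 0, 0],
    [0, 0, 0],
    [0, 0, 0],
    [0, 0, 0],
    [0, 0, 0],
    [0, 0, 0],
    [0, 0, -0.149],
    [0, 0, -0.149],
    [0, 0, -0.149],
    [0, 0, -0.149],
    [0, 0, -0.149],
    [0, 0, -0.149],
    [0, 0, -0.149],
    [0, 0, -0.149]
  ]
}}

```text
clock: 3.4
position: [0.4995, -0.2107, 0.36]
ee_rot: [2.226, 2.217, -0.0]
force: [0.2, -0.5, -0.5]
width: 0.552
gripper_force: 0.0
```

```bash
python3 - <<'E'
from h import *
go([0.53,-0.27,0.003],90)
p=arm.get_image("wrist"); cv2.imwrite("pics/w0.png",p["frame"][...,::-1]); print(np.round(p["T"],4).tolist(),p["mtx"][0].round(1)); print(arm.observe()["joints"])
for l in ["graver_a"]:
    for g in gravers(p,l): print(l,g["px"],g["mid"],g["ang"],g["L"],g["w"],g["conf"],g["rgb"],g["head"].round(),g["tip"].round())
for d in arm.place_of("graver_a",p): print(d["conf"],np.round(np.array(d["centre"])*[640,480],1),plane(p,np.array(d["centre"])*[640,480],0).round(4))
E
```

```text
pos [ 0.4995 -0.2107  0.36  ] yaw 89.8 shift before turn cm [-5.91  3.07 35.7 ] after turn [-5.93  3.05 35.7 ] turn [ 0.     0.    -0.004] t 3.4
[[1.0, -0.0045, -0.0009, 0.4999], [-0.0046, -0.9647, -0.2633, -0.1413], [0.0003, 0.2633, -0.9647, 0.5187], [0.0, 0.0, 0.0, 1.0]] [408.2   0.  321.1]
[ 0.58651918  0.2459161  -0.36653607  1.53214012  0.08922286  1.38004806
  0.21855069]
graver_a [353.  201.9] [ 0.5378 -0.2719] -88.3 144.1 33.6 0.97 [198. 173. 123.] [350. 178.] [352. 283.]
graver_a [431.3 110.5] [ 0.6291 -0.0892] 89.1 124.3 36.1 0.73 [196. 175. 130.] [426. 136.] [436.  24.]
graver_a [139.2 217.5] [ 0.2703 -0.2653] -107.5 85.6 36.1 0.69 [204. 109.  85.] [149. 199.] [137. 258.]
graver_a [285.1 213. ] [ 0.453  -0.2719] -94.2 101.3 32.9 0.67 [207. 174. 116.] [288. 195.] [283. 269.]
graver_a [426.1 247.2] [ 0.6311 -0.2714] 106.2 91.6 35.2 0.56 [211. 180. 121.] [434. 264.] [416. 200.]
graver_a [382. 365.] [ 0.5845 -0.4606] 161.2 16.9 12.2 0.47 [141.  82. 155.] [388. 365.] [377. 362.]
0.7 [352.7 234.3] [[ 0.541  -0.2761  0.    ]]
0.65 [144.5 230.9] [[ 0.2683 -0.2702  0.    ]]
0.64 [285.7 234.1] [[ 0.453  -0.2754  0.    ]]
0.61 [431.3  84.3] [[ 0.6318 -0.0916  0.    ]]
0.58 [419.1 228.8] [[ 0.6277 -0.2691  0.    ]]
```

View pics/w0.png

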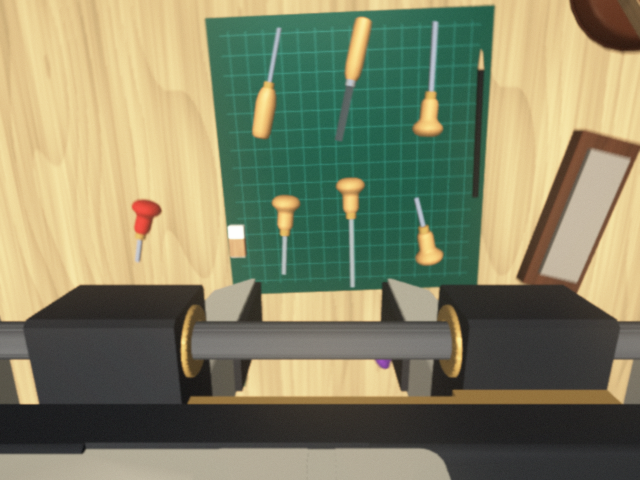

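The top image gives lengths of 144, 125, 105 and 85 mm, so all four gravers are identified. All three views agree within about 4 mm, and the undersides sit at z≈0. I'll pick graver_a first.

>>> {"method": "carry_out", "body": {
  "claw": [5, 5, 5, 5, 5, 5, 5, 5, 5, 5, 5, 5, 5],
  "delta_pos": [
    [-0.21, 0.46, 3.9],
    [-0.21, 0.46, 3.9],
    [-0.21, 0.46, 3.9],
    [-0.21, 0.46, 3.9],
    [-0.21, 0.46, 3.9],
    [-0.21, 0.46, 3.9],
    [-0.21, 0.46, 3.9],
    [-0.21, 0.46, 3.9],
    [0, 0, 1.0],
    [0, 0, 1.0],
    [0, 0, 1.0],
    [0, 0, 0.7],
    [0, 0, 0.6]
  ],
  "angular": [
    [0, 0, -0.03],
    [0, 0, 0],
    [0, 0, 0],
    [0, 0, 0],
    [0, 0, 0],
    [0, 0, 0],
    [0, 0, 0],
    [0, 0, 0],
    [0, 0, 0],
    [0, 0, 0],
    [0, 0, 0],
    [0, 0, 0],
    [0, 0, 0]
  ],
  "force": 20
}}

```text
clock: 4.85
position: [0.5372, -0.2272, 0.0055]
ee_rot: [2.199, 2.242, 0.001]
force: [0.2, 0.0, 0.8]
width: 0.541
gripper_force: 0.0
```

```bash
python3 - <<'E'
from h import *
go([0.5363,-0.2275,0.004],91.5)
p=arm.get_image("wrist"); cv2.imwrite("pics/w1.png",p["frame"][...,::-1])
E
```

```text
pos [ 0.5372 -0.2272  0.0055] yaw 91.1 shift before turn cm [-0.03 -0.09  0.15] after turn [-0.02 -0.09  0.15] turn [ 0.001  0.001 -0.007] t 4.8
```

View pics/w1.png

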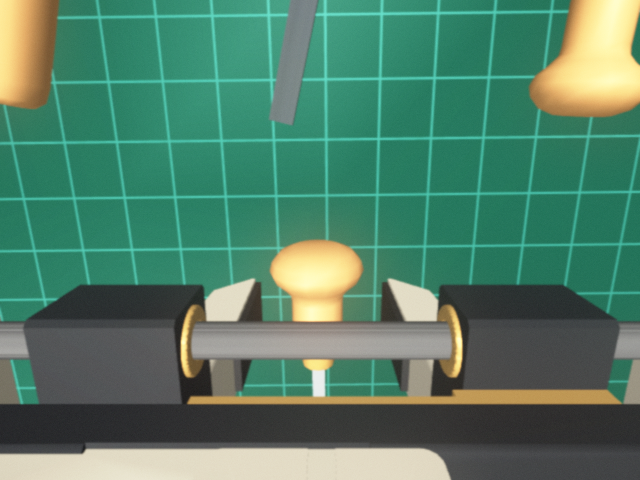

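The stem lies centred between the pads, with the head at (317,270) clear of them. Now closing.

>>> {"method": "carry_out", "body": {
  "claw": [5, 1.5, 1.5, 1.5, 1.5, 1.5, 1.5, 1.5, 1.5, 1.5],
  "delta_pos": [
    [0, 0, 0.2],
    [0, 0, 0],
    [0, 0, 0],
    [0, 0, 0],
    [0, 0, 0],
    [0, 0, 0],
    [0, 0, 0],
    [0, 0, 0],
    [0, 0, 0],
    [0, 0, 0]
  ],
  "angular": [
    [0, 0, 0],
    [0, 0, 0],
    [0, 0, 0],
    [0, 0, 0],
    [0, 0, 0],
    [0, 0, 0],
    [0, 0, 0],
    [0, 0, 0],
    [0, 0, 0],
    [0, 0, 0]
  ],
  "force": 25
}}

```text
clock: 5.9
position: [0.537, -0.2271, 0.0034]
ee_rot: [2.199, 2.243, 0.0]
force: [-0.8, 0.7, 5.2]
width: 0.214
gripper_force: 29.6
```

>>> {"method": "carry_out", "body": {
  "claw": [1.5, 1.5, 1.5, 1.5, 1.5, 1.5, 1.5, 1.5, 1.5, 1.5, 1.5, 1.5, 1.5, 1.5, 1.5, 1.5, 1.5, 1.5, 1.5, 1.5],
  "delta_pos": [
    [0, 0, -1.5],
    [0, 0, -3],
    [0, 0, -3.5],
    [0, 0, -3.5],
    [0, 0, -3.5],
    [0, 0, -3.5],
    [4.05, -0.37, 0],
    [4.05, -0.37, 0],
    [4.05, -0.37, 0],
    [4.05, -0.37, 0],
    [4.05, -0.37, 0],
    [4.05, -0.37, 0],
    [4.05, -0.37, 0],
    [4.05, -0.37, 0],
    [4.05, -0.37, 0],
    [4.05, -0.37, 0],
    [0, 0, 0],
    [0, 0, 0],
    [0, 0, 0],
    [0, 0, 0]
  ],
  "angular": [
    [0, 0, 0],
    [0, 0, 0],
    [0, 0, 0],
    [0, 0, 0],
    [0, 0, 0],
    [0, 0, 0],
    [0, 0, 0],
    [0, 0, 0],
    [0, 0, 0],
    [0, 0, 0],
    [0, 0, 0],
    [0, 0, 0],
    [0, 0, 0],
    [0, 0, 0],
    [0, 0, 0],
    [0, 0, 0],
    [0, 0, -0.149],
    [0, 0, -0.149],
    [0, 0, -0.149],
    [0, 0, -0.149]
  ]
}}

```text
clock: 7.9
position: [0.4912, 0.1773, 0.1886]
ee_rot: [1.434, 2.795, -0.0]
force: [0.8, -0.1, -1.6]
width: 0.208
gripper_force: 28.8
```

>>> {"method": "carry_out", "body": {
  "claw": [1.5, 1.5, 1.5, 1.5, 1.5, 1.5, 1.5, 1.5],
  "delta_pos": [
    [0, 0, 0],
    [0, 0, 0],
    [0, 0, 0],
    [0, 0, 0],
    [0, 0, 0],
    [0, 0, 0],
    [0, 0, 0],
    [0, 0, 0]
  ],
  "angular": [
    [0, 0, -0.149],
    [0, 0, -0.149],
    [0, 0, -0.149],
    [0, 0, -0.149],
    [0, 0, -0.149],
    [0, 0, -0.149],
    [0, 0, -0.12],
    [0, 0, 0]
  ]
}}

```text
clock: 8.7
position: [0.4914, 0.1769, 0.1884]
ee_rot: [0.095, -3.14, 0.001]
force: [0.0, -0.2, 0.2]
width: 0.213
gripper_force: 28.8
```

```bash
python3 - <<'E'
from h import *
go([0.5,0.18,0.21],183)
p=arm.get_image("wrist"); cv2.imwrite("pics/w2.png",p["frame"][...,::-1])
print(arm.observe()["joints"].round(2),arm.observe()["width"])
for n,q in [("w",p),("top",arm.get_image("top"))]:
    for t in arm.trace("tray",q):
        xs=np.c_[np.nonzero(t["region"])][:,::-1]; print(n,t["conf"],len(xs),cv2.minAreaRect(plane(q,xs,0.018)[:,:2].astype(np.float32)*1000))
    for t in arm.place_of("tray",q): print(t["conf"],plane(q,np.array(t["centre"])*[640,480],0).round(4))
E
```

```text
pos [0.4914 0.1769 0.1884] yaw -176.5 shift before turn cm [-0.88  0.25 -2.16] after turn [-0.88  0.26 -2.16] turn [-0.    -0.     0.008] t 8.7
[ 0.19  0.45 -0.87  1.82  0.39  1.05  0.81] 0.21520590117719446
w 0.9 38917 ((496.5919189453125, 172.19573974609375), (118.1916732788086, 264.8812255859375), 5.267877101898193)
top 0.68 187 ((432.908935546875, 287.1355895996094), (47.866355895996094, 23.975378036499023), 53.04986572265625)
```

View pics/w2.png

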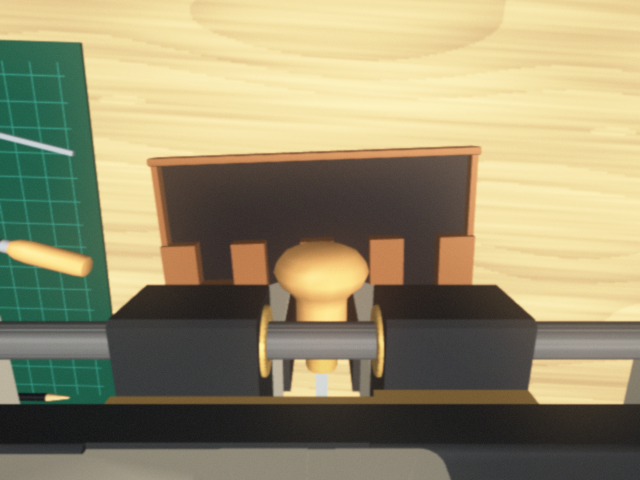

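The wrist view shows the graver held by its stem. The back wall's outer top corners are at (149,162) and (481,150), with the bay and block teeth front edges at row ~240. I'll fit the tray pose from these plus the top-view corners.

```bash
cat > trayfit.py <<'E'
from h import *
from scipy.optimize import least_squares
w=arm.get_image("wrist"); t=arm.get_image("top")
W=[((149,162),(-90,-131,22)),((481,150),(-90,131,22)),((232,244),(-17,-72,20)),((267,242),(-17,-44,20)),((369,239),(-17,44,20)),((404,238),(-17,72,20)),((200,243),(-17,-102,20)),((438,237),(-17,102,20))]
Tp=[((122,167),(90,131,20)),((256,159),(90,-131,20)),((260,246),(-90,-131,22)),((123,255),(-90,131,22))]
t0=dict(t); t0["frame"]=cv2.cvtColor(cv2.imread("pics/top0.png"),cv2.COLOR_BGR2RGB)
rows=[]
for p,L in [(w,W),(t0,Tp)]:
    g=cv2.cvtColor(p["frame"],cv2.COLOR_RGB2GRAY)
    px=np.array([a for a,_ in L],np.float32)[:,None]
    q=cv2.cornerSubPix(g,px.copy(),(4,4),(-1,-1),(3,50,.01))[:,0]
    q=np.where(np.linalg.norm(q-px[:,0],axis=1)[:,None]<3.5,q,px[:,0])
    rows.append((p,q,np.array([b for _,b in L])/1000.))
def f(v,sel=(0,1),full=False):
    r=[]
    for i in sel:
        p,q,X=rows[i]; R=Ro.from_euler("z",v[2]).as_matrix(); Y=X@R.T+[v[0],v[1],v[3]]
        T=np.array(p["T"]); C=(Y-T[:3,3])@T[:3,:3]; u=(C/C[:,2:])@p["mtx"].T; r.append((u[:,:2]-q))
    return np.concatenate(r) if full else np.concatenate(r).ravel()
for sel in [(0,),(1,),(0,1)]:
    s=least_squares(f,[.535,.18,.03,0],args=(sel,),loss="soft_l1"); print(sel,s.x.round(4)); 
print(f(s.x,full=True).round(1).tolist())
E
python3 trayfit.py
```

```text
(0,) [ 0.5304  0.1755  0.0933 -0.0049]
(1,) [0.5255 0.1747 0.0966 0.0042]
(0, 1) [ 0.5302  0.1757  0.0957 -0.0047]
[[0.0, -2.4], [-0.3, -5.7], [2.8, -0.1], [1.7, -0.1], [0.6, -0.1], [0.0, 0.3], [-3.0, 2.8], [-0.5, 0.2], [1.4, -0.9], [0.6, -0.1], [-0.5, -2.5], [1.0, -0.9]]
```

```bash
cat >> trayfit.py <<'E'
print("z fixed 0")
for sel in [(0,),(1,),(0,1)]:
    s=least_squares(lambda v:f([*v,0],sel),[.535,.18,.03],loss="soft_l1"); print(sel,s.x.round(4),f([*s.x,0],sel,True).round(1).tolist())
print([r[1].round(1).tolist() for r in rows])
v=cv2.resize(w["frame"][130:290,130:500],None,fx=2.1,fy=2.1,interpolation=cv2.INTER_CUBIC)
cv2.imwrite("pics/w3.png",v[...,::-1])
E
python3 trayfit.py | sed -n '/fixed/,$p'
```

```text
z fixed 0
(0,) [0.529  0.1751 0.092 ] [[-3.1, -4.3], [1.9, -6.4], [0.9, -0.3], [-3.1, 1.2], [0.9, 0.4], [0.3, 0.4], [-5.6, 2.4], [0.4, 0.6]]
(1,) [0.5268 0.1758 0.0967] [[0.4, -0.1], [0.2, 0.6], [-0.7, -1.3], [0.1, 0.5]]
(0, 1) [0.5288 0.1752 0.0941] [[-3.1, -4.1], [1.9, -7.0], [1.1, -0.3], [-2.9, 1.1], [1.1, 0.0], [0.5, -0.0], [-5.3, 2.5], [0.6, 0.1], [0.9, -1.2], [0.7, -0.2], [-0.5, -2.2], [0.3, -0.8]]
[[[149.0, 162.0], [480.1000061035156, 152.39999389648438], [229.5, 244.5], [267.0, 242.0], [368.8999938964844, 239.3000030517578], [403.29998779296875, 238.1999969482422], [200.0, 243.0], [439.3999938964844, 236.8000030517578]], [[121.9000015258789, 166.60000610351562], [255.8000030517578, 157.3000030517578], [261.29998779296875, 248.10000610351562], [121.19999694824219, 255.8000030517578]]]
```

View pics/w3.png

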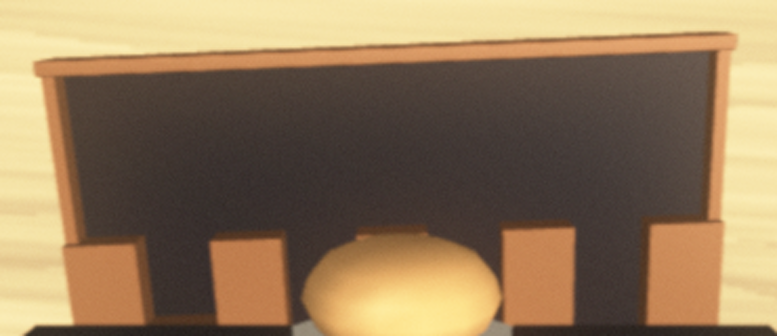

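```bash
cat > tf2.py <<'E'
from h import *
from scipy.optimize import least_squares
w=arm.get_image("wrist"); t=arm.get_image("top")
W=[((147.1,159.5),(-90,-131,22)),((481,147),(-90,131,22)),((230.5,243.8),(-17,-72,20)),((265.7,242.9),(-17,-44,20)),((369.5,239.5),(-17,44,20)),((403.8,239),(-17,72,20)),((198,244.8),(-17,-102,20)),((439,236.7),(-17,102,20)),((161,246.7),(-17,-131,20)),((473.8,235.7),(-17,131,20))]
Tp=[((121.9,166.6),(90,131,20)),((255.8,157.8),(90,-131,20)),((260.5,247.3),(-90,-131,22)),((121.9,255.8),(-90,131,22))]
rows=[(p,np.array([a for a,_ in L]),np.array([b for _,b in L])/1000.) for p,L in [(w,W),(t,Tp)]]
def f(v,sel,full=False):
    r=[]
    for i in sel:
        p,q,X=rows[i]; Y=X@Ro.from_euler("z",v[2]).as_matrix().T+[v[0],v[1],v[3] if len(v)>3 else 0]
        T=np.array(p["T"]); C=(Y-T[:3,3])@T[:3,:3]; u=(C/C[:,2:])@p["mtx"].T; r.append(u[:,:2]-q)
    r=np.concatenate(r); return r if full else r.ravel()
for n in (3,4):
  for sel in [(0,),(1,),(0,1)]:
    s=least_squares(f,[.53,.175,.09,0][:n],args=(sel,),loss="soft_l1"); print(sel,s.x.round(4),f(s.x,sel,True).round(1).tolist())
E
python3 tf2.py
```

```text
(0,) [0.529  0.1754 0.0934] [[-1.0, -1.5], [1.3, -1.1], [0.1, 0.6], [-1.5, 0.4], [0.6, 0.2], [0.1, -0.5], [-3.3, 0.8], [1.2, 0.6], [-0.9, 0.1], [1.5, 0.4]]
(1,) [0.5267 0.1759 0.0969] [[0.3, -0.1], [0.2, 0.1], [0.0, -0.5], [-0.7, 0.5]]
(0, 1) [0.5289 0.1754 0.0942] [[-0.9, -1.6], [1.3, -1.5], [0.3, 0.5], [-1.4, 0.2], [0.7, -0.0], [0.2, -0.7], [-3.2, 0.7], [1.3, 0.3], [-0.8, 0.0], [1.6, 0.1], [0.8, -1.3], [0.6, -0.8], [0.2, -1.4], [-0.4, -0.8]]
(0,) [ 0.5297  0.1754  0.0937 -0.0029] [[0.7, -0.9], [-0.2, -0.5], [1.0, 0.4], [-0.9, 0.2], [0.2, 0.0], [-0.6, -0.6], [-2.1, 0.7], [0.2, 0.4], [0.5, -0.1], [0.2, 0.2]]
(1,) [ 0.5272  0.1762  0.097  -0.0016] [[0.5, 0.0], [0.1, 0.1], [-0.1, -0.6], [-0.5, 0.4]]
(0, 1) [ 0.5295  0.1755  0.0944 -0.0029] [[0.7, -1.0], [-0.1, -0.8], [1.1, 0.4], [-0.8, 0.1], [0.3, -0.2], [-0.5, -0.8], [-2.0, 0.6], [0.3, 0.2], [0.6, -0.1], [0.3, 0.0], [1.3, -1.0], [0.7, -0.6], [0.3, -1.4], [0.1, -0.9]]
```

```bash
python3 - <<'E'
from h import *
p=arm.get_image("wrist"); pos,R,s=Rm()
for px in [(275,270),(369,270),(321,243),(321,257)]:
    for dz in (.012,.018,.0266):
        print(px,dz,((plane(p,px,pos[2]-0.0034+dz)[0]-pos)@R*1000).round(1))
for n in ("top","scene"):
    q=arm.get_image(n)
    for g in gravers(q,"graver_a",pos[2]+.0086):
        m=((np.r_[g["mid"],pos[2]]-pos)@R*1000).round(1)
        if abs(m[0])<120: print(n,g["px"],m,g["ang"],g["L"],g["w"],g["conf"])
    cv2.imwrite(f"pics/{n}1.png",q["frame"][...,::-1])
E
```

```text
(275, 270) 0.012 [ 17.3 -19.2  -8.6]
(275, 270) 0.018 [ 19.4 -18.5 -14.6]
(275, 270) 0.0266 [ 22.5 -17.5 -23.2]
(369, 270) 0.012 [17.3 17.3 -8.6]
(369, 270) 0.018 [ 19.4  16.6 -14.6]
(369, 270) 0.0266 [ 22.5  15.5 -23.2]
(321, 243) 0.012 [28.2 -1.3 -8.6]
(321, 243) 0.018 [ 29.9  -1.3 -14.6]
(321, 243) 0.0266 [ 32.3  -1.3 -23.2]
(321, 257) 0.012 [22.6 -1.3 -8.6]
(321, 257) 0.018 [ 24.5  -1.3 -14.6]
(321, 257) 0.0266 [ 27.3  -1.3 -23.2]
top [347.  162.1] [ -47.5 -262.9    0. ] 89.6 100.5 32.7 0.88
top [426.6 164.8] [ -40.6 -411.9    0. ] 105.3 71.5 29.6 0.79
top [505.2 182.9] [ -13.4 -540.6    0. ] 33.0 70.1 29.5 0.57
scene [267.3 288.7] [ -18.4 -495.1    0. ] -92.3 89.1 32.4 0.78
scene [436.2 155.6] [-61.8   2.5  -0. ] -2.2 117.8 20.1 0.5
scene [299.4 248.1] [ -11.3 -371.8    0. ] 78.8 56.2 20.5 0.16
```

```bash
cat >> h.py <<'E'
TR=np.array([.5285,.1755]);TA=.0945
def tray(x,y):
    c,s=np.cos(TA),np.sin(TA); return TR+np.array([c*x-s*y,s*x+c*y])
E
python3 - <<'E'
from h import *
x,y=tray(-.048,.087); go([x,y,.0105],185.4)
E
```

```text
pos [0.4915 0.1772 0.1879] yaw -176.6 shift before turn cm [ 1.42  8.13 17.74] after turn [ 1.14  8.18 17.74] turn [-0.    -0.    -0.035] t 9.6
```

>>> {"method": "carry_out", "body": {
  "claw": [1.5, 1.5, 1.5, 1.5, 1.5, 1.5, 1.5, 1.5, 1.5, 1.5, 1.5, 1.5, 1.5, 1.5, 1.5],
  "delta_pos": [
    [0, 0, 0],
    [0.28, 2.05, 0],
    [0.28, 2.05, 0],
    [0.28, 2.04, 0],
    [0.28, 2.04, 0],
    [0, 0, 3],
    [0, 0, 3],
    [0, 0, 3],
    [0, 0, 3],
    [0, 0, 2],
    [0, 0, 1],
    [0, 0, 0.9],
    [0, 0, 0.9],
    [0, 0, 0.5],
    [0, 0, 0.3]
  ],
  "angular": [
    [0, 0, -0.035],
    [0, 0, 0],
    [0, 0, 0],
    [0, 0, 0],
    [0, 0, 0],
    [0, 0, 0],
    [0, 0, 0],
    [0, 0, 0],
    [0, 0, 0],
    [0, 0, 0],
    [0, 0, 0],
    [0, 0, 0],
    [0, 0, 0],
    [0, 0, 0],
    [0, 0, 0]
  ]
}}

```text
clock: 11.05
position: [0.4729, 0.2577, 0.0119]
ee_rot: [-0.148, 3.138, 0.0]
force: [-0.5, -0.4, -1.4]
width: 0.214
gripper_force: 28.8
```

```bash
python3 - <<'E'
from h import *
x,y=tray(-.048,.087); go([x,y,.0105],185.4)
p=arm.get_image("wrist"); cv2.imwrite("pics/w4.png",p["frame"][...,::-1])
E
```

```text
pos [0.4729 0.2577 0.0119] yaw -174.6 shift before turn cm [ 0.04 -0.01  0.14] after turn [ 0.04 -0.01  0.14] turn [ 0.  0. -0.] t 11.1
```

View pics/w4.png

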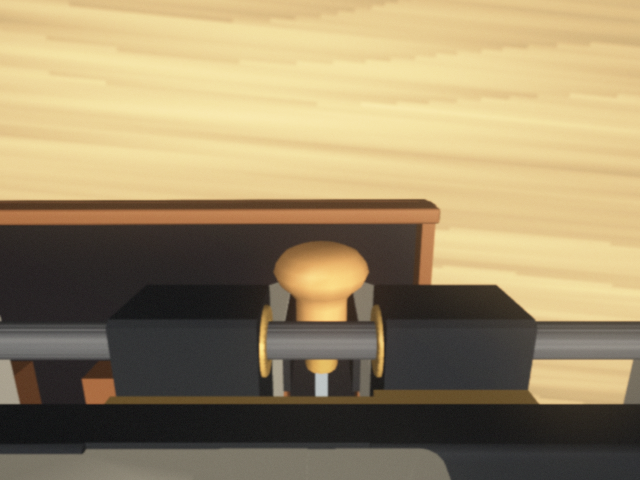

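Graver_a is hanging over its place, with the head about 9 mm off the back wall and the blade in line. I'll lower it, release, retreat, and head for graver_b.

>>> {"method": "carry_out", "body": {
  "claw": [1.5, 3.2, 3.2, 3.2, 3.2, 3.2, 3.2, 3.2, 3.2, 5, 5, 5, 5, 5, 5, 5, 5, 5, 5, 5],
  "delta_pos": [
    [0, 0, 0.15],
    [0, 0, 0],
    [0, 0, 0],
    [0, 0, 0],
    [0, 0, 0],
    [0, 0, -2],
    [0, 0, -3],
    [0, 0, -4],
    [0, 0, -4],
    [0, 0, -4],
    [-1.19, -3.93, 0],
    [-1.19, -3.93, 0],
    [-1.19, -3.93, 0],
    [-1.19, -3.93, 0],
    [-1.19, -3.93, 0],
    [-1.19, -3.93, 0],
    [-1.19, -3.93, 0],
    [-1.19, -3.93, 0],
    [-1.19, -3.93, 0],
    [-1.19, -3.93, 0]
  ],
  "angular": [
    [0, 0, 0],
    [0, 0, 0],
    [0, 0, 0],
    [0, 0, 0],
    [0, 0, 0],
    [0, 0, 0],
    [0, 0, 0],
    [0, 0, 0],
    [0, 0, 0],
    [0, 0, 0],
    [0, 0, 0],
    [0, 0, 0],
    [0, 0, 0],
    [0, 0, 0],
    [0, 0, 0],
    [0, 0, 0],
    [0, 0, 0],
    [0, 0, 0],
    [0, 0, 0],
    [0, 0, 0]
  ]
}}

```text
clock: 13.1
position: [0.6285, -0.1242, 0.1805]
ee_rot: [-0.148, 3.138, -0.0]
force: [0.8, 1.4, 0.2]
width: 0.545
gripper_force: 0.0
```

>>> {"method": "carry_out", "body": {
  "claw": [5, 5, 5, 5, 5, 5, 5, 5, 5, 5, 5, 5, 5],
  "delta_pos": [
    [0, 0, 0],
    [0, 0, 0],
    [0, 0, 0],
    [0, 0, 0],
    [0, 0, 0],
    [0, 0, 0],
    [0, 0, 0],
    [0, 0, 0],
    [0, 0, 0],
    [0, 0, 0],
    [0, 0, 0],
    [0, 0, 0],
    [0, 0, 0]
  ],
  "angular": [
    [0, 0, 0.149],
    [0, 0, 0.149],
    [0, 0, 0.149],
    [0, 0, 0.149],
    [0, 0, 0.149],
    [0, 0, 0.149],
    [0, 0, 0.149],
    [0, 0, 0.149],
    [0, 0, 0.149],
    [0, 0, 0.149],
    [0, 0, 0.149],
    [0, 0, 0.044],
    [0, 0, 0]
  ]
}}

```text
clock: 14.4
position: [0.628, -0.1222, 0.1804]
ee_rot: [2.242, 2.201, -0.0]
force: [-0.0, -0.8, 0.5]
width: 0.542
gripper_force: 0.0
```

```bash
cat > chk.py <<'E'
from h import *
# held against the tray: gravers lying in it, from a fixed view
def intray(q):
    for g in gravers(q,"graver_a",.018):
        c,s=np.cos(TA),np.sin(TA); d=g["mid"]-TR; m=np.array([c*d[0]+s*d[1],-s*d[0]+c*d[1]])
        if abs(m[0])<.1 and abs(m[1])<.15: print("in tray",(m*1000).round(1),"ang",round(g["ang"]-np.degrees(TA),1),"L",g["L"],g["conf"])
E
python3 - <<'E'
from chk import *
for n in ("top","scene"):
    q=arm.get_image(n); cv2.imwrite(f"pics/{n}2.png",q["frame"][...,::-1]); print(n); intray(q)
w=arm.get_image("wrist")
for g in gravers(w): print(g["px"],g["mid"],g["ang"],g["L"],g["conf"])
go([.628,-.1225,.003],89); print(arm.observe()["joints"].round(2))
E
```

```text
top
in tray [-7.4 87.4] ang -0.7 L 142.9 0.58
scene
in tray [12.8 87.5] ang -4.2 L 120.1 0.54
[326.9 385. ] [ 0.6312 -0.2754] 105.5 40.4 0.78
[321.5 219.4] [ 0.6287 -0.0909] 88.1 128.3 0.74
pos [ 0.6281 -0.1225  0.1804] yaw 89.0 shift before turn cm [-0.000e+00 -1.000e-02  1.774e+01] after turn [ 0.000e+00 -1.000e-02  1.774e+01] turn [-0. -0.  0.] t 14.7
[ 0.37  0.53 -0.39  1.57  0.22  1.09 -0.09]
```

View pics/top2.png

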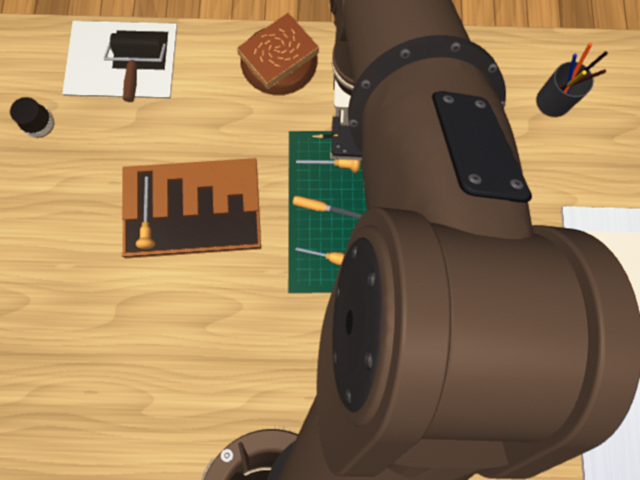

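Graver_a lies in the leftmost, longest groove: head (145,240), tip (147,178), about 0.7° off, 143 mm long. Its x is within the play. The tool is now over graver_b's stem, so I'll go down and grip.

>>> {"method": "carry_out", "body": {
  "claw": [4, 4, 4, 4, 4, 4, 4, 4, 4, 4, 1.5, 1.5, 1.5, 1.5, 1.5, 1.5, 1.5],
  "delta_pos": [
    [0, 0, 2],
    [0, 0, 3],
    [0, 0, 3],
    [0, 0, 3],
    [0, 0, 2],
    [0, 0, 2],
    [0, 0, 1],
    [0, 0, 0.9],
    [0, 0, 0.5],
    [0, 0, 0.3],
    [0, 0, 0],
    [0, 0, 0],
    [0, 0, 0],
    [0, 0, 0],
    [0, 0, 0],
    [0, 0, 0],
    [0, 0, 0]
  ],
  "angular": [
    [0, 0, 0],
    [0, 0, 0],
    [0, 0, 0],
    [0, 0, 0],
    [0, 0, 0],
    [0, 0, 0],
    [0, 0, 0],
    [0, 0, 0],
    [0, 0, 0],
    [0, 0, 0],
    [0, 0, 0],
    [0, 0, 0],
    [0, 0, 0],
    [0, 0, 0],
    [0, 0, 0],
    [0, 0, 0],
    [0, 0, 0]
  ]
}}

```text
clock: 16.4
position: [0.6284, -0.1225, 0.0039]
ee_rot: [2.241, 2.201, 0.0]
force: [-0.8, 0.1, 5.2]
width: 0.215
gripper_force: 26.9
```

>>> {"method": "carry_out", "body": {
  "claw": [1.5, 1.5, 1.5, 1.5, 1.5, 1.5, 1.5, 1.5, 1.5, 1.5, 1.5, 1.5, 1.5, 1.5, 1.5, 1.5, 1.5, 1.5, 1.5, 1.5],
  "delta_pos": [
    [0, 0, -1.5],
    [0, 0, -3],
    [0, 0, -4],
    [0, 0, -4],
    [0, 0, -4],
    [3.55, -1.73, 0],
    [3.55, -1.73, 0],
    [3.55, -1.73, 0],
    [3.55, -1.73, 0],
    [3.55, -1.73, 0],
    [3.55, -1.73, 0],
    [3.55, -1.73, 0],
    [3.55, -1.73, 0],
    [3.55, -1.73, 0],
    [0, 0, 0],
    [0, 0, 0],
    [0, 0, 0],
    [0, 0, 0],
    [0, 0, 0],
    [0, 0, 0]
  ],
  "angular": [
    [0, 0, 0],
    [0, 0, 0],
    [0, 0, 0],
    [0, 0, 0],
    [0, 0, 0],
    [0, 0, 0],
    [0, 0, 0],
    [0, 0, 0],
    [0, 0, 0],
    [0, 0, 0],
    [0, 0, 0],
    [0, 0, 0],
    [0, 0, 0],
    [0, 0, 0],
    [0, 0, 0.149],
    [0, 0, 0.149],
    [0, 0, 0.149],
    [0, 0, 0.149],
    [0, 0, 0.149],
    [0, 0, 0.149]
  ]
}}

```text
clock: 18.4
position: [0.4781, 0.1999, 0.1691]
ee_rot: [-2.976, -1.007, -0.001]
force: [-0.3, -0.1, -0.7]
width: 0.212
gripper_force: 26.9
```

>>> {"method": "carry_out", "body": {
  "claw": [1.5, 1.5, 1.5, 1.5, 1.5],
  "delta_pos": [
    [0, 0, 0],
    [0, 0, 0],
    [0, 0, 0],
    [0, 0, 0],
    [0, 0, 0]
  ],
  "angular": [
    [0, 0, 0.149],
    [0, 0, 0.149],
    [0, 0, 0.149],
    [0, 0, 0.118],
    [0, 0, 0]
  ]
}}

```text
clock: 18.9
position: [0.4781, 0.2, 0.1691]
ee_rot: [-3.138, -0.145, -0.001]
force: [-0.3, 0.3, -1.7]
width: 0.21
gripper_force: 26.9
```

```bash
python3 - <<'E'
from h import *
x,y=tray(-.048,.029); go([x,y,.0105],5.4); print(arm.observe()["joints"].round(2),arm.observe()["width"])
p=arm.get_image("wrist"); cv2.imwrite("pics/w5.png",p["frame"][...,::-1])
E
```

```text
pos [0.4781 0.2    0.1691] yaw 5.3 shift before turn cm [-0.02  0.02 15.86] after turn [-1.000e-02  2.000e-02  1.586e+01] turn [-0.    -0.    -0.002] t 18.9
[-0.36  0.33 -0.18  1.89  0.07  0.92 -2.05] 0.20959822762718835
```

View pics/w5.png

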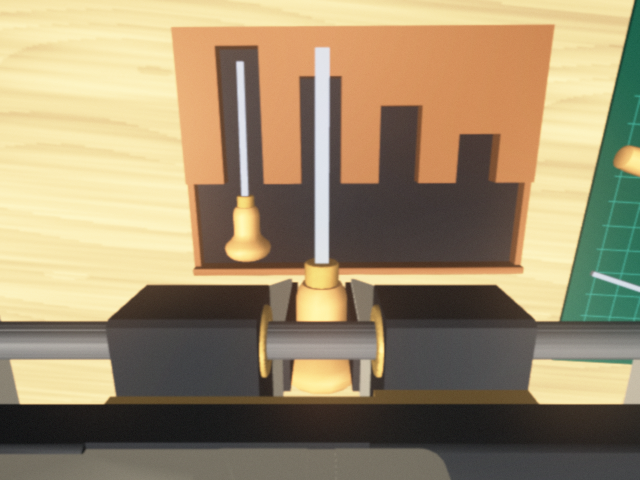

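The wrist view shows graver_a well inside its groove, tip (240,62) against a groove end at row 46. Graver_b hangs in line with groove 2, tip (322,48).

```bash
python3 - <<'E'
from h import *
p=arm.get_image("wrist"); pos,R,s=Rm()
for dz in (.005,.012): print("b tip from TCP mm",((plane(p,(322,48),pos[2]-.0035+dz)[0]-pos)@R*1000).round(1), "nominal 97.5")
c,s_=np.cos(TA),np.sin(TA)
for n,px,z in [("a tip",(240,62),.018),("a tip low",(240,62),.010),("groove a end top",(237,46),.020),("groove b end",(321,77),.02),("a head end",(248,262),.021)]:
    d=plane(p,px,z)[0][:2]-TR; print(n,(np.array([c*d[0]+s_*d[1],-s_*d[0]+c*d[1]])*1000).round(1))
E
```

```text
b tip from TCP mm [98.1  1.7 -1.5] nominal 97.5
b tip from TCP mm [96.8  1.7 -8.5] nominal 97.5
a tip [67.7 85. ]
a tip low [68.9 86.5]
groove a end top [77.7 86.2]
groove b end [57.7 28.1]
a head end [-79.2  85.6]
```

>>> {"method": "carry_out", "body": {
  "claw": [1.5, 1.5, 1.5, 1.5, 1.5, 1.5, 1.5, 1.5, 1.5, 1.5, 3.2, 3.2, 3.2, 3.2, 3.2, 3.2, 3.2, 4, 4],
  "delta_pos": [
    [0, 0, 2],
    [0, 0, 3],
    [0, 0, 3],
    [0, 0, 3],
    [0, 0, 2],
    [0, 0, 1],
    [0, 0, 0.9],
    [0, 0, 0.5],
    [0, 0, 0.4],
    [0, 0, 0],
    [0, 0, 0],
    [0, 0, 0],
    [0, 0, 0],
    [0, 0, 0],
    [0, 0, -2],
    [0, 0, -3],
    [0, 0, -4],
    [0, 0, -4],
    [0, 0, -4]
  ],
  "angular": [
    [0, 0, 0],
    [0, 0, 0],
    [0, 0, 0],
    [0, 0, 0],
    [0, 0, 0],
    [0, 0, 0],
    [0, 0, 0],
    [0, 0, 0],
    [0, 0, 0],
    [0, 0, 0],
    [0, 0, 0],
    [0, 0, 0],
    [0, 0, 0],
    [0, 0, 0],
    [0, 0, 0],
    [0, 0, 0],
    [0, 0, 0],
    [0, 0, 0],
    [0, 0, 0]
  ]
}}

```text
clock: 20.9
position: [0.4779, 0.1997, 0.1821]
ee_rot: [3.138, 0.147, -0.0]
force: [1.1, 0.2, 0.5]
width: 0.43
gripper_force: 0.0
```

>>> {"method": "carry_out", "body": {
  "claw": [5, 5, 5, 5, 5, 5, 5, 5, 5, 5, 5, 5, 5, 5, 5, 5, 5, 5, 5, 5],
  "delta_pos": [
    [-0.66, 4.41, 0],
    [-0.66, 4.41, 0],
    [-0.66, 4.41, 0],
    [-0.66, 4.41, 0],
    [-0.66, 4.41, 0],
    [-0.66, 4.41, 0],
    [-0.66, 4.41, 0],
    [-0.66, 4.41, 0],
    [-0.66, 4.41, 0],
    [-0.66, 4.41, 0],
    [0, 0, 0],
    [0, 0, 0],
    [0, 0, 0],
    [0, 0, 0],
    [0, 0, 0],
    [0, 0, 0],
    [0, 0, 0],
    [0, 0, 0],
    [0, 0, 0],
    [0, 0, 0]
  ],
  "angular": [
    [0, 0, 0],
    [0, 0, 0],
    [0, 0, 0],
    [0, 0, 0],
    [0, 0, 0],
    [0, 0, 0],
    [0, 0, 0],
    [0, 0, 0],
    [0, 0, 0],
    [0, 0, 0],
    [0, 0, -0.149],
    [0, 0, -0.149],
    [0, 0, -0.149],
    [0, 0, -0.149],
    [0, 0, -0.149],
    [0, 0, -0.149],
    [0, 0, -0.149],
    [0, 0, -0.149],
    [0, 0, -0.149],
    [0, 0, -0.067]
  ]
}}

```text
clock: 22.9
position: [0.4536, -0.2454, 0.1805]
ee_rot: [-2.291, -2.15, 0.0]
force: [-0.8, 0.2, 0.2]
width: 0.544
gripper_force: 0.0
```

```bash
python3 - <<'E'
from chk import *
for n in ("top","scene"):
    q=arm.get_image(n); print(n); intray(q)
w=arm.get_image("wrist")
for g in gravers(w): print(g["px"],g["mid"],g["ang"],g["L"],g["conf"])
go([.4542,-.2451,.003],86); print(arm.observe()["joints"].round(2))
E
```

```text
top
in tray [-7.3 87.2] ang -0.9 L 142.6 0.91
in tray [-18.4  29.7] ang -2.2 L 119.8 0.71
scene
in tray [-4.3 88.7] ang -4.1 L 147.1 0.49
[540.2 252.2] [ 0.6316 -0.2719] 107.7 95.7 0.96
[106.2 231.4] [ 0.2721 -0.258 ] -109.4 69.4 0.83
[320.5 217.1] [ 0.4526 -0.274 ] -94.3 104.6 0.79
pos [ 0.4537 -0.2454  0.1805] yaw 85.9 shift before turn cm [ 0.04  0.04 17.75] after turn [ 0.04  0.04 17.75] turn [ 0.     0.    -0.001] t 23.2
[ 0.59  0.32 -0.25  1.88  0.1   0.95  0.22]
```

>>> {"method": "carry_out", "body": {
  "claw": [4, 4, 4, 4, 4, 4, 4, 4, 4, 4, 1.5, 1.5, 1.5, 1.5, 1.5, 1.5, 1.5],
  "delta_pos": [
    [0.04, 0.04, 2],
    [0, 0, 3],
    [0, 0, 3],
    [0, 0, 3],
    [0, 0, 2],
    [0, 0, 2],
    [0, 0, 1],
    [0, 0, 0.9],
    [0, 0, 0.5],
    [0, 0, 0.3],
    [0, 0, 0],
    [0, 0, 0],
    [0, 0, 0],
    [0, 0, 0],
    [0, 0, 0],
    [0, 0, 0],
    [0, 0, 0]
  ],
  "angular": [
    [0, 0, 0],
    [0, 0, 0],
    [0, 0, 0],
    [0, 0, 0],
    [0, 0, 0],
    [0, 0, 0],
    [0, 0, 0],
    [0, 0, 0],
    [0, 0, 0],
    [0, 0, 0],
    [0, 0, 0],
    [0, 0, 0],
    [0, 0, 0],
    [0, 0, 0],
    [0, 0, 0],
    [0, 0, 0],
    [0, 0, 0]
  ]
}}

```text
clock: 24.9
position: [0.4544, -0.2452, 0.0038]
ee_rot: [2.297, 2.143, 0.0]
force: [-1.5, -1.5, 6.6]
width: 0.215
gripper_force: 27.4
```

>>> {"method": "carry_out", "body": {
  "claw": [1.5, 1.5, 1.5, 1.5, 1.5, 1.5, 1.5, 1.5, 1.5, 1.5, 1.5, 1.5, 1.5, 1.5, 1.5, 1.5, 1.5, 1.5, 1.5, 1.5],
  "delta_pos": [
    [0, 0, -1.5],
    [0, 0, -3],
    [0, 0, -4],
    [0, 0, -4],
    [0, 0, -4],
    [4.32, 0.03, 0],
    [4.32, 0.03, 0],
    [4.32, 0.03, 0],
    [4.32, 0.03, 0],
    [4.32, 0.03, 0],
    [4.32, 0.03, 0],
    [4.32, 0.03, 0],
    [4.32, 0.03, 0],
    [4.32, 0.03, 0],
    [0, 0, 0],
    [0, 0, 0],
    [0, 0, 0],
    [0, 0, 0],
    [0, 0, 0],
    [0, 0, 0]
  ],
  "angular": [
    [0, 0, 0],
    [0, 0, 0],
    [0, 0, 0],
    [0, 0, 0],
    [0, 0, 0],
    [0, 0, 0],
    [0, 0, 0],
    [0, 0, 0],
    [0, 0, 0],
    [0, 0, 0],
    [0, 0, 0],
    [0, 0, 0],
    [0, 0, 0],
    [0, 0, 0],
    [0, 0, -0.149],
    [0, 0, -0.149],
    [0, 0, -0.149],
    [0, 0, -0.149],
    [0, 0, -0.149],
    [0, 0, -0.149]
  ]
}}

```text
clock: 26.9
position: [0.4834, 0.1425, 0.1682]
ee_rot: [-1.135, -2.929, 0.001]
force: [-0.2, 0.0, -0.7]
width: 0.217
gripper_force: 27.4
```

>>> {"method": "carry_out", "body": {
  "claw": [1.5, 1.5, 1.5, 1.5, 1.5, 1.5, 1.5],
  "delta_pos": [
    [0, 0, 0],
    [0, 0, 0],
    [0, 0, 0],
    [0, 0, 0],
    [0, 0, 0],
    [0, 0, 0],
    [0, 0, 0]
  ],
  "angular": [
    [0, 0, -0.149],
    [0, 0, -0.149],
    [0, 0, -0.149],
    [0, 0, -0.149],
    [0, 0, -0.149],
    [0, 0, -0.096],
    [0, 0, 0]
  ]
}}

```text
clock: 27.6
position: [0.4835, 0.1424, 0.1681]
ee_rot: [0.151, -3.137, -0.0]
force: [0.4, 0.7, -1.4]
width: 0.213
gripper_force: 27.4
```

```bash
python3 - <<'E'
from h import *
x,y=tray(-.0475,-.029); go([x,y,.0105],185.4); print(arm.observe()["joints"].round(2),arm.observe()["width"])
p=arm.get_image("wrist"); cv2.imwrite("pics/w6.png",p["frame"][...,::-1])
E
```

```text
pos [0.4835 0.1424 0.1681] yaw -174.5 shift before turn cm [-0.06 -0.03 15.76] after turn [-0.05 -0.03 15.76] turn [ 0.    -0.001  0.002] t 27.6
[ 0.22  0.42 -0.81  1.89  0.36  0.98  0.92] 0.21287193520118033
```

View pics/w6.png

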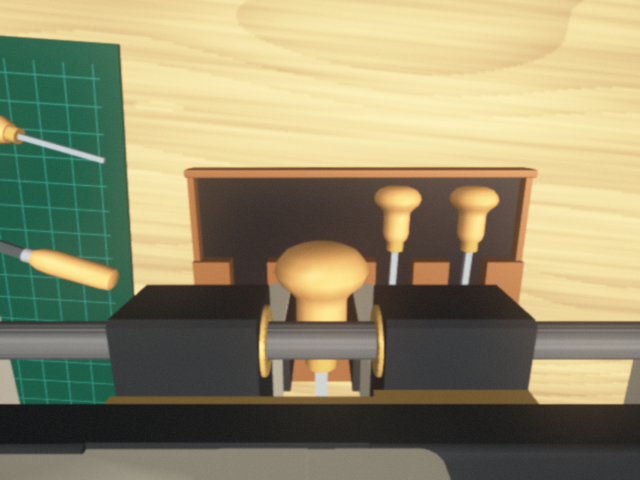

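Both placed gravers sit level in the bay, heads at (398,198) and (474,198). Graver_c hangs aligned over groove 3.

>>> {"method": "carry_out", "body": {
  "claw": [1.5, 1.5, 1.5, 1.5, 1.5, 1.5, 1.5, 1.5, 1.5, 1.5, 3.2, 3.2, 3.2, 3.2, 3.2, 3.2, 3.2, 4, 4],
  "delta_pos": [
    [-0.2, -0.03, 2],
    [0, 0, 3],
    [0, 0, 3],
    [0, 0, 3],
    [0, 0, 2],
    [0, 0, 1],
    [0, 0, 0.9],
    [0, 0, 0.5],
    [0, 0, 0.35],
    [0, 0, 0],
    [0, 0, 0],
    [0, 0, 0],
    [0, 0, 0],
    [0, 0, 0],
    [0, 0, -2],
    [0, 0, -3],
    [0, 0, -4],
    [0, 0, -4],
    [0, 0, -4]
  ],
  "angular": [
    [0, 0, 0],
    [0, 0, 0],
    [0, 0, 0],
    [0, 0, 0],
    [0, 0, 0],
    [0, 0, 0],
    [0, 0, 0],
    [0, 0, 0],
    [0, 0, 0],
    [0, 0, 0],
    [0, 0, 0],
    [0, 0, 0],
    [0, 0, 0],
    [0, 0, 0],
    [0, 0, 0],
    [0, 0, 0],
    [0, 0, 0],
    [0, 0, 0],
    [0, 0, 0]
  ]
}}

```text
clock: 29.55
position: [0.4853, 0.1425, 0.1826]
ee_rot: [0.15, -3.138, -0.0]
force: [1.3, 0.4, -0.6]
width: 0.427
gripper_force: 0.0
```

>>> {"method": "carry_out", "body": {
  "claw": [4, 4, 4, 4, 4, 4, 4, 4, 4, 4, 4, 4, 4, 4, 4, 4, 4, 4, 4, 4],
  "delta_pos": [
    [-1.09, -4.39, 0],
    [-1.09, -4.39, 0],
    [-1.09, -4.39, 0],
    [-1.09, -4.39, 0],
    [-1.09, -4.39, 0],
    [-1.09, -4.39, 0],
    [-1.09, -4.39, 0],
    [-1.09, -4.39, 0],
    [-1.09, -4.39, 0],
    [-1.09, -4.39, 0],
    [0, 0, 0],
    [0, 0, 0],
    [0, 0, 0],
    [0, 0, 0],
    [0, 0, 0],
    [0, 0, 0],
    [0, 0, 0],
    [0, 0, 0],
    [0, 0, 0],
    [0, 0, 0]
  ],
  "angular": [
    [0, 0, 0],
    [0, 0, 0],
    [0, 0, 0],
    [0, 0, 0],
    [0, 0, 0],
    [0, 0, 0],
    [0, 0, 0],
    [0, 0, 0],
    [0, 0, 0],
    [0, 0, 0],
    [0, 0, 0.149],
    [0, 0, 0.149],
    [0, 0, 0.149],
    [0, 0, 0.149],
    [0, 0, 0.149],
    [0, 0, 0.149],
    [0, 0, 0.149],
    [0, 0, 0.149],
    [0, 0, 0.149],
    [0, 0, 0.04]
  ]
}}

```text
clock: 31.55
position: [0.6359, -0.2838, 0.1809]
ee_rot: [-1.89, -2.509, 0.0]
force: [-0.6, 0.3, -0.4]
width: 0.433
gripper_force: 0.0
```

```bash
python3 - <<'E'
from chk import *
for n in ("top","scene"):
    q=arm.get_image(n); print(n); intray(q)
w=arm.get_image("wrist")
for g in gravers(w): print(g["px"],g["mid"],g["ang"],g["L"],g["conf"])
go([.6351,-.2839,.003],106.3); print(arm.observe()["joints"].round(2))
E
```

```text
top
in tray [-25.6 -28.3] ang -0.7 L 102.3 0.96
in tray [-28.7  30.1] ang -1.5 L 99.7 0.88
in tray [-9.5 87.8] ang -0.3 L 138.7 0.87
scene
in tray [-40.1 -25.4] ang -3.0 L 67.1 0.78
in tray [-12.2  30.2] ang -4.2 L 129.1 0.59
in tray [-4.4 88.5] ang -4.0 L 147.1 0.58
[320.5 221.8] [ 0.6303 -0.2707] 103.7 89.2 0.62
pos [ 0.6359 -0.2841  0.1809] yaw 106.4 shift before turn cm [ 0.05 -0.07 17.79] after turn [ 0.05 -0.07 17.79] turn [-0.    -0.     0.002] t 31.9
[ 0.56  0.62 -0.36  1.41  0.22  1.16  0.46]
```

>>> {"method": "carry_out", "body": {
  "claw": [4, 4, 4, 4, 4, 4, 4, 4, 4, 4, 1.5, 1.5, 1.5, 1.5, 1.5, 1.5, 1.5],
  "delta_pos": [
    [0.02, -0.1, 2],
    [0, 0, 3],
    [0, 0, 3],
    [0, 0, 3],
    [0, 0, 2],
    [0, 0, 2],
    [0, 0, 1],
    [0, 0, 0.9],
    [0, 0, 0.5],
    [0, 0, 0.35],
    [0, 0, 0],
    [0, 0, 0],
    [0, 0, 0],
    [0, 0, 0],
    [0, 0, 0],
    [0, 0, 0],
    [0, 0, 0]
  ],
  "angular": [
    [0, 0, 0],
    [0, 0, 0],
    [0, 0, 0],
    [0, 0, 0],
    [0, 0, 0],
    [0, 0, 0],
    [0, 0, 0],
    [0, 0, 0],
    [0, 0, 0],
    [0, 0, 0],
    [0, 0, 0],
    [0, 0, 0],
    [0, 0, 0],
    [0, 0, 0],
    [0, 0, 0],
    [0, 0, 0],
    [0, 0, 0]
  ]
}}

```text
clock: 33.55
position: [0.6352, -0.2843, 0.0038]
ee_rot: [1.883, 2.514, 0.0]
force: [-0.7, 0.4, 4.5]
width: 0.216
gripper_force: 27.7
```

>>> {"method": "carry_out", "body": {
  "claw": [1.5, 1.5, 1.5, 1.5, 1.5, 1.5, 1.5, 1.5, 1.5, 1.5, 1.5, 1.5, 1.5, 1.5, 1.5, 1.5, 1.5, 1.5, 1.5, 1.5],
  "delta_pos": [
    [0, 0, -1.5],
    [0, 0, -3],
    [0, 0, -4],
    [0, 0, -4],
    [0, 0, -4],
    [4.39, -0.4, 0],
    [4.39, -0.4, 0],
    [4.39, -0.4, 0],
    [4.39, -0.4, 0],
    [4.39, -0.4, 0],
    [4.39, -0.4, 0],
    [4.39, -0.4, 0],
    [4.39, -0.4, 0],
    [4.39, -0.4, 0],
    [0, 0, 0],
    [0, 0, 0],
    [0, 0, 0],
    [0, 0, 0],
    [0, 0, 0],
    [0, 0, 0]
  ],
  "angular": [
    [0, 0, 0],
    [0, 0, 0],
    [0, 0, 0],
    [0, 0, 0],
    [0, 0, 0],
    [0, 0, 0],
    [0, 0, 0],
    [0, 0, 0],
    [0, 0, 0],
    [0, 0, 0],
    [0, 0, 0],
    [0, 0, 0],
    [0, 0, 0],
    [0, 0, 0],
    [0, 0, 0.149],
    [0, 0, 0.149],
    [0, 0, 0.149],
    [0, 0, 0.149],
    [0, 0, 0.149],
    [0, 0, 0.149]
  ]
}}

```text
clock: 35.55
position: [0.4893, 0.0849, 0.1692]
ee_rot: [2.789, 1.445, 0.001]
force: [-0.3, -0.2, -1.8]
width: 0.211
gripper_force: 27.7
```

>>> {"method": "carry_out", "body": {
  "claw": [1.5, 1.5, 1.5, 1.5, 1.5, 1.5, 1.5],
  "delta_pos": [
    [0, 0, 0],
    [0, 0, 0],
    [0, 0, 0],
    [0, 0, 0],
    [0, 0, 0],
    [0, 0, 0],
    [0, 0, 0]
  ],
  "angular": [
    [0, 0, 0.149],
    [0, 0, 0.149],
    [0, 0, 0.149],
    [0, 0, 0.149],
    [0, 0, 0.149],
    [0, 0, 0.124],
    [0, 0, 0]
  ]
}}

```text
clock: 36.25
position: [0.4894, 0.085, 0.1691]
ee_rot: [-3.138, -0.143, -0.001]
force: [-1.0, -0.7, -0.9]
width: 0.214
gripper_force: 27.7
```

```bash
python3 - <<'E'
from h import *
x,y=tray(-.0475,-.087); go([x,y,.0105],5.4); print(arm.observe()["joints"].round(2),arm.observe()["width"])
p=arm.get_image("wrist"); cv2.imwrite("pics/w7.png",p["frame"][...,::-1])
E
```

```text
pos [0.4894 0.085  0.1691] yaw 5.2 shift before turn cm [-1.000e-02  6.000e-02  1.586e+01] after turn [ 0.    0.06 15.86] turn [-0.    -0.001 -0.003] t 36.2
[-0.18  0.3  -0.12  1.95  0.05  0.9  -1.81] 0.21398366113837178
```

View pics/w7.png

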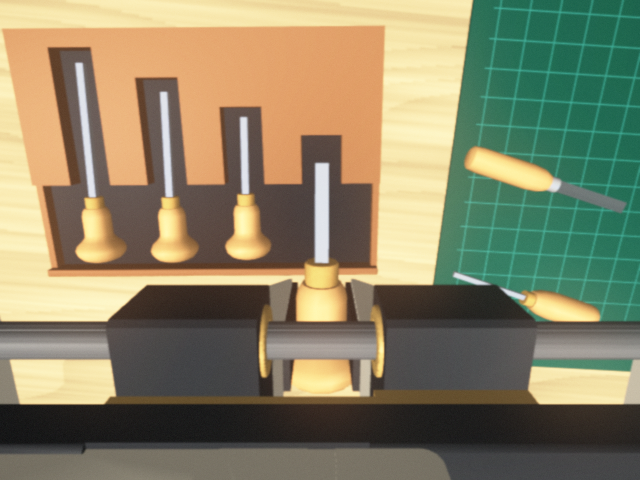

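All three placed gravers lie properly in their grooves. Graver_d is in line with groove 4, tip (322,163), and the awl and file are undisturbed.

>>> {"method": "carry_out", "body": {
  "claw": [1.5, 1.5, 1.5, 1.5, 1.5, 1.5, 1.5, 1.5, 1.5, 1.5, 3.2, 3.2, 3.2, 3.2, 3.2, 3.2, 3.2, 4, 4],
  "delta_pos": [
    [0.2, 0.06, 2],
    [0, 0, 3],
    [0, 0, 3],
    [0, 0, 3],
    [0, 0, 2],
    [0, 0, 1],
    [0, 0, 0.9],
    [0, 0, 0.5],
    [0, 0, 0.4],
    [0, 0, 0],
    [0, 0, 0],
    [0, 0, 0],
    [0, 0, 0],
    [0, 0, 0],
    [0, 0, -2],
    [0, 0, -3],
    [0, 0, -4],
    [0, 0, -4],
    [0, 0, -4]
  ],
  "angular": [
    [0, 0, 0],
    [0, 0, 0],
    [0, 0, 0],
    [0, 0, 0],
    [0, 0, 0],
    [0, 0, 0],
    [0, 0, 0],
    [0, 0, 0],
    [0, 0, 0],
    [0, 0, 0],
    [0, 0, 0],
    [0, 0, 0],
    [0, 0, 0],
    [0, 0, 0],
    [0, 0, 0],
    [0, 0, 0],
    [0, 0, 0],
    [0, 0, 0],
    [0, 0, 0]
  ]
}}

```text
clock: 38.2
position: [0.491, 0.0843, 0.1822]
ee_rot: [-3.138, -0.146, -0.0]
force: [1.0, -0.4, -0.5]
width: 0.428
gripper_force: 0.0
```

>>> {"method": "carry_out", "body": {
  "claw": [4, 4, 4, 4, 4, 4, 4, 4, 4, 4],
  "delta_pos": [
    [-2, -1, -2],
    [-2, -1, -2],
    [-2, -1, -2],
    [-2, -1, -1],
    [0, 0, 0],
    [0, 0, 0],
    [0, 0, 0],
    [0, 0, 0],
    [0, 0, 0],
    [0, 0, 0]
  ],
  "angular": [
    [0, 0, 0],
    [0, 0, 0],
    [0, 0, 0],
    [0, 0, 0],
    [0, 0, 0],
    [0, 0, 0],
    [0, 0, 0],
    [0, 0, 0],
    [0, 0, 0],
    [0, 0, 0]
  ]
}}

```text
clock: 39.2
position: [0.4082, 0.1166, 0.2501]
ee_rot: [3.138, 0.145, -0.001]
force: [0.6, 1.0, -0.6]
width: 0.435
gripper_force: 0.0
```

```bash
python3 - <<'E'
from chk import *
w=arm.get_image("wrist"); cv2.imwrite("pics/w8.png",w["frame"][...,::-1]); intray(w); print("top"); t=arm.get_image("top"); intray(t)
for l in ("awl","file"):
    for g in gravers(t,l)+gravers(w,l): print(l,g["mid"],g["ang"],g["L"])
E
```

```text
in tray [-32.3 -88.9] ang 0.7 L 84.6 0.94
in tray [-22.6 -30.6] ang -0.2 L 105.4 0.8
in tray [-14.8  26.8] ang -1.1 L 122.9 0.75
in tray [-12.3  85. ] ang -1.4 L 127.6 0.68
top
awl [ 0.438  -0.0889] 78.4 124.6
awl [ 0.4396 -0.0939] 77.6 131.9
file [ 0.5327 -0.085 ] -103.1 130.0
file [ 0.4377 -0.09  ] 78.2 123.1
file [ 0.5353 -0.0872] -103.0 134.8
```

View pics/w8.png

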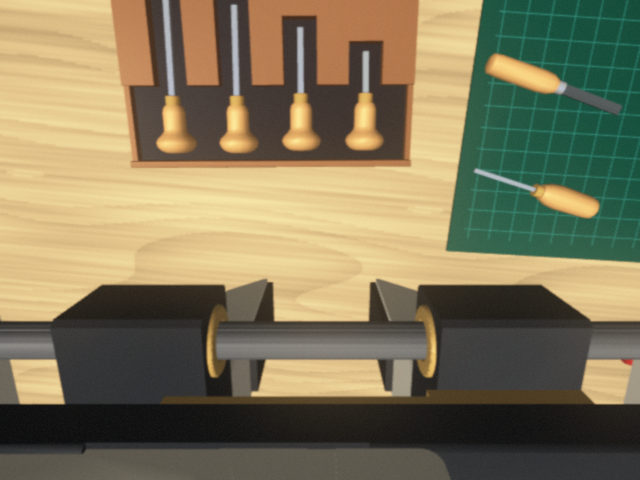

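All four gravers lie flat in their own grooves, heads at (176,145), (239,145), (301,142) and (364,142). The awl and file have not moved, and the gripper is clear. Handing in.

```bash
python3 -c "
from cell import arm
print(arm.sign_off())"
```

```text
the job is handed in; nothing more can be done
None
```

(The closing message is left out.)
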